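Index the specimen carousel and swing the magnifier over it

TASK

Push on the arms of the four-armed carousel to turn it until the tall capped vial stands at the index pin, centred at the viewing place; then push the magnifier's arm round until it rests against its stop, with the lens over the vial. Nothing is to be picked up: leave the vial and the short jar standing untouched in their wells, leave everything else on the bench where it is, and finish with the hand away.

Things in the scene. Friction and masses are not known exactly. Their poses are not given: they have to be found in the camera images.
- hub (a point): Axis of the carousel, 49 mm above the bench, mid-height of its arms. White hub 44 mm in diameter; four identical aluminium arms 90 degrees apart, 14 mm wide, 42 to 56 mm above the bench, bare from 22 to 102 mm from the axis, each ending in a white well (diameter 36 mm, 120 mm from the axis, rim 62 mm above the bench). Below them a black foot, radius 55 mm, rises to 24 mm, on a 10 mm base plate.
- carousel (a joint): Turn of the carousel, rad, 0 at the start, growing counter-clockwise seen from above. Turns either way freely, needs 1 to 2 N of push 70 mm from the axis and stays where it is left. One arm points from the axis to the tall vial, the others 90, 180 and 270 degrees from it. The vial starts 63 to 180 degrees from the viewing place, either way round.
- vial_center (a point): Centre (half-way up) of the tall vial: brown glass, 26 mm in diameter and 46 mm high with its white cap, standing loose in one of the four wells with 2 mm clearance all round; its top is 94 mm above the bench, its centre 71 mm.
- jar_center (a point): Centre of the short jar: same glass and cap, 26 mm in diameter but only 24 mm high, loose in the well opposite the vial; its top is 72 mm above the bench, its centre 60 mm. The other two wells are empty.
- station (a point): The viewing place, 120 mm from the carousel's axis, where the vial's axis must come to stand; fixed to the grey base plate, given 68 mm above the bench. A steel index pin (10 mm in diameter, top 50 mm above the bench) and a black line on the plate lie outside it in the same direction, the pin 158 mm from the axis, clear of the passing wells.
- pivot (a point): Axis of the magnifier's arm on its steel post, at the arm's mid-height (119 mm above the bench). The arm is a steel bar 14 mm wide and 12 mm high (113 to 125 mm above the bench), clear between 20 and 100 mm from this axis, and carries the lens at its end. Post 24 mm in diameter.
- bar_mid (a point): Point on the centre line of the magnifier's arm, 85 mm from its pivot, at mid-height: a good place to push on its side.
- lens (a point): Centre of the magnifier's lens, 139 mm from the pivot: glass in a black ring 72 mm in diameter and 14 mm high, 112 to 126 mm above the bench. It passes above the vial.
- magnifier (a joint): Swing of the magnifier's arm, rad: 0 fully parked, growing clockwise seen from above towards the carousel, 1.40 at the stop, where the lens lies exactly over the viewing place. It starts between 0 and 0.4, needs 1 to 2 N of push 85 mm from the pivot, and stays where it is left.
- rack: White tube rack with twelve capped tubes, 200 x 62 mm and 114 mm high, loose; leave it. Origin at the centre of its underside.
- beaker: Small glass beaker, 60 mm in diameter, 80 mm high, loose; leave it. Origin at the centre of its underside.
- reagent: Brown bottle, 48 mm in diameter, 105 mm high, loose; leave it. Origin at the centre of its underside.
- dish: Flat clear covered dish, 90 mm in diameter, 20 mm high, loose; leave it. Origin at the centre of its underside.

How it is judged:
By the outcome, as a careful person would: the job done as asked, in the order asked, and still so for the second after the job is handed in, with the robot touching nothing.
It also fails if it takes over 64 s, if anything falls off the work surface, if the arm or the gripper's body presses on something with over 40 N, if the wrist force passes 120 N, or if a joint passes its speed limit or range.

ROBOT

A 6-joint arm with a two-finger parallel gripper is mounted at the origin on the work surface. World frame = base frame: x ahead of the robot, y to its left, z up, the work surface at z = 0. Lengths are in mm, angles in rad, forces in N, time in s.
With the tool pointing down it reaches from about 425 to 1125 mm from the base axis. Payload 14.9 kg.
Tool frame: the origin (TCP) lies between the finger pads; the fingertips stand 19 mm ahead of it and the grasp point (between the pads) is the TCP; z points along the fingers, y is the direction in which the jaws open and shut (so a half turn about z gives the same grasp; the last joint's range is limited). The gripper opens to 91 mm and grips with 3 to 60 N. Pads are 32 mm wide; open, the fingers measure 118 mm over their backs; the gripper's body (76 mm by 178 mm) begins 60 mm behind the grasp point.
Start: joints at [1.125, 0.379, 1.734, -0, 1.028, -0.033], TCP at [280.831, 641.211, 232.932] pointing down, gripper open.
Joint ranges: [-2.77, 2.77], [-0.74, 2.19], [0, 2.66], [-1.06, 4.2], [0.31, 2.87], [-3.08, 3.08]. Speed limits (rad/s): [1.89, 1.89, 2.39, 3.14, 3.14, 3.14].

INTERFACE

Orientations are given as a unit quaternion [w, x, y, z].
In Python, from station import move_pose, move_l, set_joints, open_gripper, clamp, wait, solve_ik, get_obs, get_image, Unreachable, sign_off gives the robot as it stands. Calls block until the motion is done:
- move_pose(position, orientation): joint-space move of the TCP to a pose.
- move_l(position, rotation=None, rate=150, max_force=None): straight line of the TCP; rotation=None keeps the orientation; rate is the mean speed in mm/s. With max_force (N) it stops when the force on the tool has changed by that much, and returns True; else False.
- set_joints(angles): joint-space move.
- open_gripper() and clamp(grip_force=None): open the fingers fully, or close them until they stop; grip_force is the grip in N (None keeps the last).
- wait(seconds).
- solve_ik(position, orientation): joint angles nearest the present ones, or None.
- get_obs(): the state.
- get_image(name): name is "scene" or "top"; returns a dict with "color" (480x640x3 uint8, blue, green, red), "mtx" (3x3 intrinsics, pixels), "xyz" and "attitude" of the camera in the world. Camera axes: x right, y down, z forward; pixel columns grow to the right and rows downward; lengths in mm; the calibration is good to about 2 mm. A picture is of the moment at which its call begins. There is no depth.
A pose or a line that the arm cannot do raises Unreachable and nothing moves.
- sign_off(): hands the job in, once; it reports no verdict.
The state is a dict: "t": time; "q": joint angles; "qd": joint speeds; "tau": joint torques, N m; "ee_pos": TCP position; "tcp_rot": TCP orientation; "contact_force": force on the tool from outside, world axes, zero at the start; "ft_torque": the same for the moment, N m; "finger_gap": opening from 0.0 (shut) to 1.0 (fully open).
Only numpy, scipy, OpenCV 4.12 (cv2) and the standard library are available. Lean on these libraries where they do the work, as an engineer would, in place of code of your own. Each camera call takes 0.05 s, during which the arm holds its last target.

## Working session

There is one attempt and no reset: what is moved stays moved. The work goes in short steps, each a Python script; the robot and the scene stay as the last script left them, time stands still between calls to the robot, and variables do not carry over. Pictures are saved under pics/ and viewed, and the job is handed in when it is done.

```bash
ls; mkdir -p pics; python3 - <<'E'
from station import *
import cv2
for n in("scene","top"):
    im=get_image(n); cv2.imwrite(f"pics/{n}0.png",im["color"]); print(n,im["mtx"],im["xyz"],im["attitude"])
o=get_obs();print(o["t"],o["ee_pos"],o["tcp_rot"])
E
```

```text
pics
scene [[475.29536096   0.         320.90445112]
 [  0.         475.29536096 240.14616721]
 [  0.           0.           1.        ]] [1166.71948417 -146.23104257  801.18902423] [-0.27966769  0.71764744  0.59384875 -0.23261944]
top [[536.86491996   0.         329.62343219]
 [  0.         536.86491996 234.40799159]
 [  0.           0.           1.        ]] [ 454.91700743  -30.26883557 1337.61065096] [-0.02348868  0.70977805 -0.7036949   0.0218381 ]
0.1 [280.68333739 640.90138749 232.36804908] [-1.10957243e-04  2.04938994e-01  9.78774628e-01 -4.72742153e-04]
```

View pics/scene0.png

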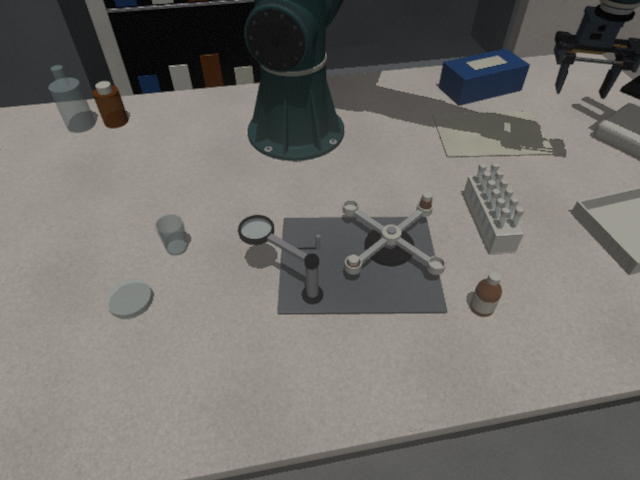

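View pics/top0.png

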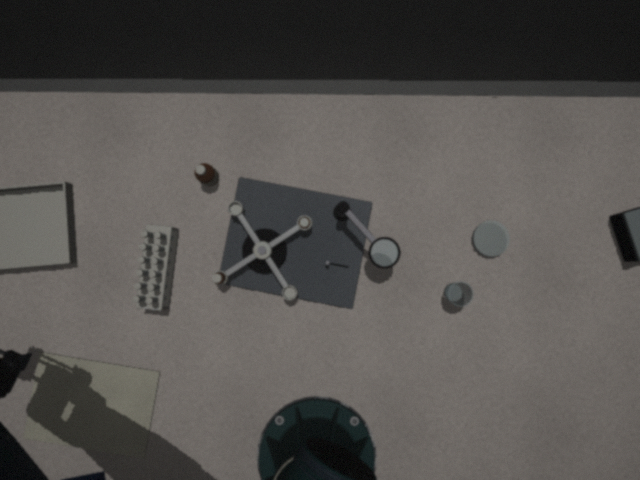

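```bash
cat > h.py <<'E'
import numpy as np,cv2
from scipy.spatial.transform import Rotation as R
from station import *
def cam(im): 
    q=np.array(im["attitude"]);return R.from_quat(q[[1,2,3,0]]).as_matrix(),np.array(im["xyz"]),np.array(im["mtx"])
def proj(im,P):
    A,c,K=cam(im);p=(np.atleast_2d(P)-c)@A;p=p@K.T;return p[:,:2]/p[:,2:]
def back(im,uv,z):
    A,c,K=cam(im);uv=np.atleast_2d(uv);d=np.c_[uv,np.ones(len(uv))]@np.linalg.inv(K).T@A.T
    return c+d*((z-c[2])/d[:,2])[:,None]
E
python3 - <<'E'
from h import *
import pickle
ims={}
for n in("scene","top"):
    im=get_image(n);ims[n]=im;print(n,proj(im,[[0,0,0],[500,0,0],[280.7,641,232]]))
pickle.dump(ims,open("ims0.pkl","wb"))
def crop(n,x,y,w,h,f):
    c=cv2.resize(ims[n]["color"][y:y+h,x:x+w],None,fx=f,fy=f,interpolation=cv2.INTER_CUBIC)
    c=np.clip(c.astype(float)*1.6,0,255).astype('uint8')
    for i in range(0,w,20): cv2.putText(c,str(x+i),(i*f,8),0,.3,(0,255,255));cv2.line(c,(i*f,10),(i*f,14),(0,255,255))
    for i in range(0,h,20): cv2.putText(c,str(y+i),(0,i*f+4),0,.3,(0,255,255))
    cv2.imwrite(f"pics/{n}c.png",c)
crop("top",200,160,200,150,4); crop("scene",230,170,220,150,3)
E
```

```text
scene [[296.01279062 130.32461076]
 [330.27138068 258.77313399]
 [582.42119324  84.30466008]]
top [[316.68842779 456.1846851 ]
 [318.73836588 250.64646259]
 [  0.57374459 351.69014528]]
```

View pics/topc.png

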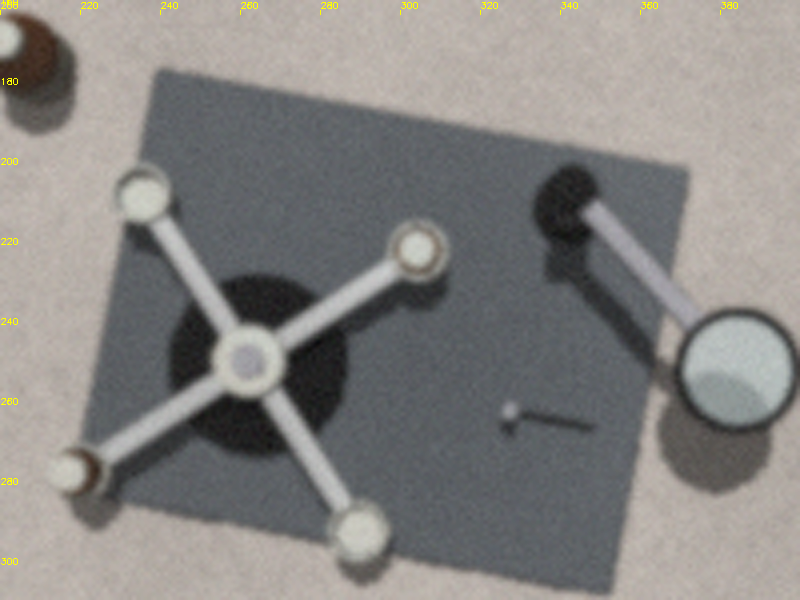

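View pics/scenec.png

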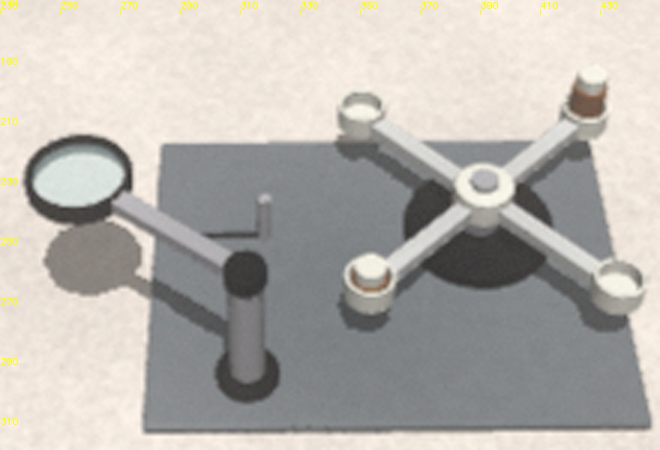

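```bash
cat > fit.py <<'E'
from h import *
import pickle
from scipy.optimize import least_squares
ims=pickle.load(open("ims0.pkl","rb"))
def pts(p):
    hx,hy,th,ph,px,py,al=p[:7]
    u=lambda a:np.array([np.cos(a),np.sin(a)]);h=np.array([hx,hy]);q=np.array([px,py])
    D={}
    for n,k in(("V",0),("B",1),("J",2),("A",3)): D["w"+n]=[*(h+120*u(th+k*np.pi/2)),62]
    D["vt"]=[*(h+120*u(th)),94];D["jt"]=[*(h+120*u(th+np.pi)),72]
    D["pin"]=[*(h+158*u(ph)),50];D["lens"]=[*(q+139*u(al)),119];D["st"]=[*(h+120*u(ph)),119]
    D["piv"]=[px,py,125];D["pivb"]=[px,py,10]
    D["bar1"]=[*(q+40*u(al)),125];D["hub"]=[hx,hy,62]
    return D
if __name__=="__main__":
    T=dict(wA=(143,194),wB=(358,532),wJ=(417,251),pin=(510,410),lens=(739,370),vt=(70,472),jt=(417,249))
    S=dict(wA=(617,283),wB=(362,107),wJ=(370,285),pin=(264,199),lens=(79,179),vt=(593,76),jt=(372,265),wV=(584,120),pivb=(247,373))
    W=dict(vt=.5,jt=.5,pivb=.4,wV=.6)
    meas=[("top",k,(np.array(v)+.5)/4-.5+[200,160]) for k,v in T.items()]+[("scene",k,(np.array(v)+.5)/3-.5+[230,170]) for k,v in S.items()]
    def res(p,full=False):
        D=pts(p);r=[]
        for c,k,m in meas:
            im=dict(ims[c]);o=p[7:10] if c=="top" else p[10:13];im["xyz"]=np.array(im["xyz"])+o
            r.append((proj(im,D[k])[0]-m)*W.get(k,1))
        if full:return r
        q=np.array(p[:7]);stp=np.array([q[0]+120*np.cos(q[3]),q[1]+120*np.sin(q[3])])-q[4:6]
        return np.r_[np.ravel(r),np.array(p[7:])/2*.4,(np.hypot(*stp)-139)/1]
    h0=back(ims["top"],[262.1,250.3],62)[0];pv=back(ims["top"],[342,208],119)[0]
    p0=np.r_[h0[:2],np.radians(213+90),np.radians(-11+270),pv[:2],np.radians(225),np.zeros(6)]
    p0[2]=np.arctan2(*(back(ims["top"],[217,277.5],94)[0]-h0)[1::-1])
    p0[3]=np.arctan2(*(back(ims["top"],[327.2,262.3],50)[0]-h0)[1::-1])
    p0[6]=np.arctan2(*(back(ims["top"],[384.5,252.2],119)[0]-pv)[1::-1])
    s=least_squares(res,p0);p=s.x
    cov=np.linalg.inv(s.jac.T@s.jac)*.3**2
    print(np.round(p,2),"deg th ph al",np.degrees(p[[2,3,6]]),"sd",np.round(np.sqrt(np.diag(cov))[:7],4))
    for (c,k,m),r in zip(meas,res(p,True)):print(c,k,np.round(r,2))
    q=p;st=np.array([q[0]+120*np.cos(q[3]),q[1]+120*np.sin(q[3])]);d=st-q[4:6]
    print("station",st,"dist piv-st",np.hypot(*d),"stop dir",np.degrees(np.arctan2(d[1],d[0])),"turn",(np.degrees(p[3]-p[2])+180)%360-180)
    np.save("p.npy",p)
    for c in("top","scene"):
        im=ims[c];print(c,{k:np.round(proj(im,v)[0],1).tolist() for k,v in pts(p).items() if k in("piv","bar1","hub")})
    for n,uv,z in(("rack",(155,270),114),("beaker",(455,294),40),("reag",(206,175),60),("dish",(489,240),10)):print(n,back(ims["top"],uv,z)[0])
E
python3 fit.py
```

```text
[500.4  132.79   2.15  -1.76 595.59 -57.84  -2.4    0.92  -0.7    0.6
  -0.92   0.7    4.18] deg th ph al [ 123.45910995 -101.0609688  -137.50077449] sd [1.1766 1.098  0.0023 0.0039 1.2539 1.1944 0.0052]
top wA [-0.3  -0.72]
top wB [ 0.16 -0.58]
top wJ [ 0.57 -0.23]
top pin [0.03 0.76]
top lens [-0.3   0.76]
top vt [-0.31 -0.19]
top jt [ 0.18 -0.05]
scene wA [ 0.83 -0.31]
scene wB [-0.04  0.39]
scene wJ [-0.37 -1.77]
scene pin [-0.13  0.65]
scene lens [-0.18  0.91]
scene vt [-0.05  0.42]
scene jt [-0.4   0.86]
scene wV [ 0.36 -2.  ]
scene pivb [-0.1   0.88]
station [477.37470469  15.02041928] dist piv-st 138.87051524822056 stop dir 148.352812350505 turn 135.47992124622237
top {'piv': [343.4, 206.9], 'bar1': [355.2, 219.9], 'hub': [262.3, 249.1]}
scene {'piv': [311.0, 258.1], 'bar1': [294.4, 248.5], 'hub': [391.2, 231.4]}
rack [448.90561432 369.60540222 114.        ]
beaker [ 397.25350924 -329.47998268   40.        ]
reag [677.42888644 271.35394911  60.        ]
dish [ 529.63824673 -421.33381782   10.        ]
```

```bash
python3 - <<'E'
s=open("fit.py").read()
s=s.replace("wJ=(370,285),pin=(264,199)","pin=(264,199)").replace(",wV=(584,120),pivb",",pivb")
s=s.replace('im["xyz"])+o','im["xyz"])+o;a=p[13:16] if c=="top" else p[16:19];q=np.array(im["attitude"]);q=(R.from_rotvec(a)*R.from_quat(q[[1,2,3,0]])).as_quat();im["attitude"]=q[[3,0,1,2]]')
s=s.replace("np.array(p[7:])/2*.4","np.array(p[7:13])/2*.4,np.array(p[13:])/.003*.4").replace("np.zeros(6)","np.zeros(12)")
s+='''
    for uv in [((160,70),(688,170)),((612,592),(688,170)),((85,492),(612,592)),((522,413),(594,428))]:
        b=back(ims["top"],(np.array(uv)+.5)/4-.5+[200,160],10);d=b[1]-b[0];print("edge",np.degrees(np.arctan2(d[1],d[0])))
        n=np.array([-np.sin(p[3]),np.cos(p[3])]);print((b[:,:2]-p[:2])@n)
'''
open("fit.py","w").write(s)
E
python3 fit.py
```

```text
[ 4.9792e+02  1.3382e+02  2.1500e+00 -1.7600e+00  5.9427e+02 -5.6790e+01
 -2.4000e+00 -3.4000e-01 -4.0000e-02  6.1000e-01  3.4000e-01  4.0000e-02
  1.9800e+00  0.0000e+00  0.0000e+00 -0.0000e+00  0.0000e+00  0.0000e+00
  0.0000e+00] deg th ph al [ 123.2709298  -100.57617647 -137.27224986] sd [2.0651 2.113  0.003  0.0044 2.1035 2.0995 0.0057]
top wA [-0.36 -0.4 ]
top wB [ 0.07 -0.23]
top wJ [0.51 0.12]
top pin [0.1  0.37]
top lens [-0.2   0.11]
top vt [-0.36 -0.02]
top jt [0.15 0.13]
scene wA [ 0.47 -0.73]
scene wB [ 0.16 -0.3 ]
scene pin [-0.14  0.21]
scene lens [-0.17  0.14]
scene vt [0.03 0.32]
scene jt [-0.52  0.35]
scene pivb [-0.16  0.63]
station [475.89046952  15.86089435] dist piv-st 138.89824174788174 stop dir 148.46088867918988 turn 136.1528937388439
top {'piv': [342.9, 207.5], 'bar1': [354.8, 220.5], 'hub': [261.9, 250.2]}
scene {'piv': [311.4, 257.5], 'bar1': [294.7, 248.0], 'hub': [391.3, 230.5]}
rack [448.90561432 369.60540222 114.        ]
beaker [ 397.25350924 -329.47998268   40.        ]
reag [677.42888644 271.35394911  60.        ]
dish [ 529.63824673 -421.33381782   10.        ]
edge -100.31570458598254
[168.4732726  169.99642354]
edge -9.930149333233581
[-95.02758727 169.99642354]
edge -100.17583735096876
[-97.33514369 -95.02758727]
edge -101.25740479629978
[2.08738474 1.54783669]
```

```bash
cat >> h.py <<'E'
p=np.load("p.npy");H=p[:2];PV=p[4:6]
def frame(c,a,r,t,z,flip=0):
    """a deg; pos at radial r, tangential(ccw) t; tool down, tool y radial (outward, or inward if flip)"""
    a=np.radians(a);u=np.array([np.cos(a),np.sin(a)]);n=np.array([-u[1],u[0]])
    pos=[*(c+r*u+t*n),z];s=-1 if flip else 1
    y=np.array([*(s*u),0]);zz=np.array([0,0,-1.]);x=np.cross(y,zz)
    q=R.from_matrix(np.c_[x,y,zz]).as_quat();return np.array(pos),q[[3,0,1,2]]
E
python3 - <<'E'
from h import *
for f in(0,1):
    for c,A,r,t,z in((H,(15,60,100,140,170),68,-23,55),(PV,(240,200,170,149),75,23,125)):
        for a in A:
            try:s=solve_ik(*frame(c,a,r,t,z,f))
            except Exception as e:s=e
            print(f,a,None if s is None else np.round(s,2))
E
```

```text
0 15 [ 0.18  0.47  2.02 -0.    0.65 -0.08]
0 60 [ 0.28  0.47  2.02 -0.    0.65 -0.77]
0 100 [ 0.34  0.43  2.09 -0.    0.62 -1.41]
0 140 [ 0.35  0.37  2.18 -0.    0.59 -2.09]
0 170 [ 0.32  0.33  2.25 -0.    0.56 -2.65]
0 240 [-0.27  0.36  2.   -0.    0.78  1.83]
0 200 [-0.24  0.3   2.1  -0.    0.75  2.56]
0 170 None
0 149 [-0.12  0.26  2.14 -0.    0.74 -2.72]
1 15 [ 0.18  0.47  2.02 -0.    0.65  3.06]
1 60 [ 0.28  0.47  2.02 -0.    0.65  2.37]
1 100 [ 0.34  0.43  2.09 -0.    0.62  1.74]
1 140 [ 0.35  0.37  2.18 -0.    0.59  1.05]
1 170 [ 0.32  0.33  2.25 -0.    0.56  0.49]
1 240 [-0.27  0.36  2.   -0.    0.78 -1.31]
1 200 [-0.24  0.3   2.1  -0.    0.75 -0.59]
1 170 [-0.17  0.27  2.14 -0.    0.74  0.  ]
1 149 [-0.12  0.26  2.14 -0.    0.74  0.42]
```

```bash
python3 - <<'E'
from h import *
import pickle
clamp(5)
P,q=frame(H,10,68,-23,200);move_pose(P,q)
print(get_obs()["t"],get_obs()["finger_gap"])
print("hit",move_l([P[0],P[1],55],rate=120,max_force=6))
for a in list(range(24,160,17))+[162]:
    P,q=frame(H,a,68,-23,55)
    hit=move_l(P,q,rate=60,max_force=15);o=get_obs();print(a,hit,np.round(o["contact_force"],1),round(o["t"],1))
    if hit:break
ims={}
for n in("scene","top"):
    ims[n]=get_image(n);cv2.imwrite(f"pics/{n}1.png",ims[n]["color"])
pickle.dump(ims,open("ims1.pkl","wb"))
c=ims["top"]["color"][160:310,200:400];cv2.imwrite("pics/top1c.png",np.clip(cv2.resize(c,None,fx=4,fy=4,interpolation=2)*1.6,0,255).astype('uint8'))
E
```

```text
3.6917 0.0018841448241491874
hit False
24 False [ 0.1 -0.1  0. ] 5.5
41 False [0.4 0.1 0.6] 6.0
58 False [ 0.5  0.2 -0.1] 6.5
75 False [0.8 0.6 0.2] 7.0
92 False [0.3 0.4 0.1] 7.5
109 False [ 0.   0.8 -0.6] 8.0
126 False [-0.5  0.  -0.3] 8.5
143 False [ 0.1  0.1 -0. ] 9.0
162 False [ 0.4  1.4 -0. ] 9.5
```

View pics/top1c.png

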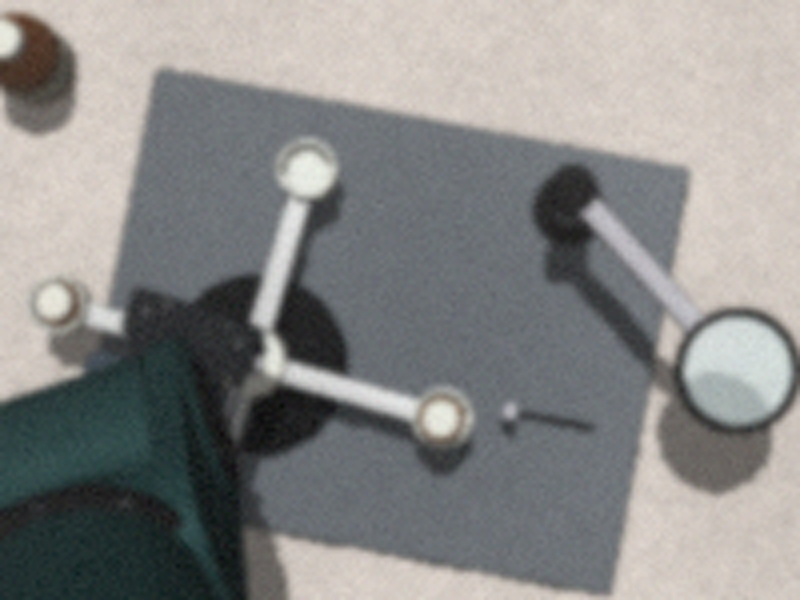

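View pics/scene1.png

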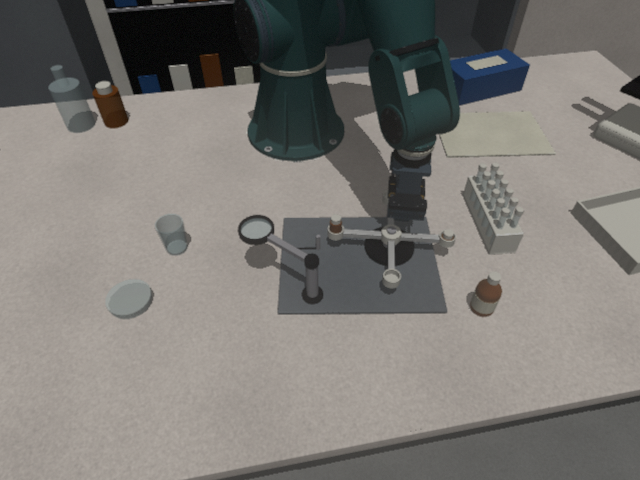

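```bash
cat > ang.py <<'E'
from h import *
import pickle,sys
from scipy.optimize import least_squares
def corr(im,c):
    im=dict(im);o,a=(p[7:10],p[13:16]) if c=="top" else (p[10:13],p[16:19])
    im["xyz"]=np.array(im["xyz"])+o;q=np.array(im["attitude"]);q=(R.from_rotvec(a)*R.from_quat(q[[1,2,3,0]])).as_quat();im["attitude"]=q[[3,0,1,2]];return im
def pos(im,c,uv,z): return back(corr(im,c),uv,z)[0]
def dir_(P):
    d=P[:2]-H;return np.degrees(np.arctan2(d[1],d[0]))%360,np.hypot(*d)
E
python3 - <<'E'
from ang import *
ims=pickle.load(open("ims1.pkl","rb"))
f=lambda x,y:((np.array([x,y])+.5)/4-.5+[200,160])
for n,uv,z,off in(("B",f(307,170),62,90),("J",f(56,302),72,180),("V",f(441,419),94,0),("Vw",f(442,419),62,0),("pin",f(510,411),50,0)):
    a,r=dir_(pos(ims["top"],"top",uv,z));print(n,(a-off)%360,r)
print("station",np.degrees(p[3])%360)
E
```

```text
B 253.95071463343072 118.98116501568123
J 253.41524752315348 118.44444879896442
V 253.56054284482065 120.41023577192024
Vw 253.58242791785943 119.71119530477885
pin 259.5066012691475 157.70800969551772
station 259.4238235338862
```

```bash
cat > look.py <<'E'
from ang import *
def look(k):
    ims={n:get_image(n) for n in("scene","top")};pickle.dump(ims,open(f"ims{k}.pkl","wb"))
    def en(c,f):return np.clip(cv2.resize(c,None,fx=f,fy=f,interpolation=cv2.INTER_CUBIC).astype(float)*1.6,0,255).astype('uint8')
    cv2.imwrite(f"pics/top{k}c.png",en(ims["top"]["color"][160:310,200:400],4))
    cv2.imwrite(f"pics/scene{k}c.png",en(ims["scene"]["color"][170:320,230:450],3))
E
python3 - <<'E'
from look import *
for a in (165.5,):
    P,q=frame(H,a,68,-23,55);print(move_l(P,q,rate=8,max_force=15));print(get_obs()["t"],get_obs()["contact_force"],get_obs()["ee_pos"]-P)
look(2)
E
```

```text
False
10.3333 [0.70206685 0.20780357 1.00119258] [ 0.00168915 -0.02949955  0.0239678 ]
```

View pics/top2c.png

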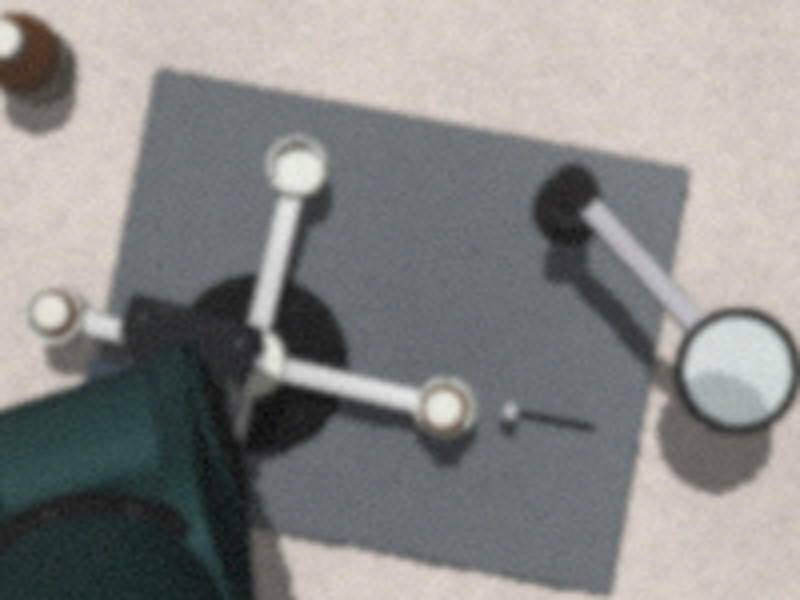

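```bash
python3 - <<'E'
from ang import *
ims=pickle.load(open("ims2.pkl","rb"))
f=lambda x,y:((np.array([x,y])+.5)/4-.5+[200,160])
for n,uv,z,off in(("B",f(297,166.5),62,90),("J",f(54,313),72,180),("V",f(444,408),94,0),("Vw",f(444,408),62,0)):
    a,r=dir_(pos(ims["top"],"top",uv,z));print(n,(a-off)%360,r)
# predicted picture positions at the goal
u=lambda a:np.array([np.cos(np.radians(a)),np.sin(np.radians(a))])
im=corr(ims["top"],"top")
for s in(259.0,259.5,260):
    for off,z in((90,62),(180,72),(0,94),(0,62)):print(s,off,z,((proj(im,[*(H+120*u(s+off)),z])[0]-[200,160]+.5)*4-.5).round(1))
E
```

```text
B 256.99501806000006 119.48020799232114
J 256.6025044082842 117.77717833085416
V 256.6946333934986 120.4040973776511
Vw 256.74909091979606 119.13636708941533
259.0 90 62 [290.4 164.2]
259.0 180 72 [ 48.4 320.4]
259.0 0 94 [445.1 399.7]
259.0 0 62 [447.1 400.6]
259.5 90 62 [288.6 163.8]
259.5 180 72 [ 48.  322.1]
259.5 0 94 [445.5 397.9]
259.5 0 62 [447.5 398.8]
260 90 62 [286.9 163.5]
260 180 72 [ 47.7 323.9]
260 0 94 [445.8 396.1]
260 0 62 [447.8 397.1]
```

```bash
python3 - <<'E'
from look import *
P,q=frame(H,168.25,68,-23,55);print(move_l(P,q,rate=6,max_force=15))
P,q=frame(H,160,68,-23,55);move_l(P,q,rate=40)
P[2]=160;move_l(P,rate=150)
P,q=frame(PV,238,75,23,170,1);move_pose(P,q)
look(3);print(get_obs()["t"])
E
```

```text
False
13.7917
```

View pics/top3c.png

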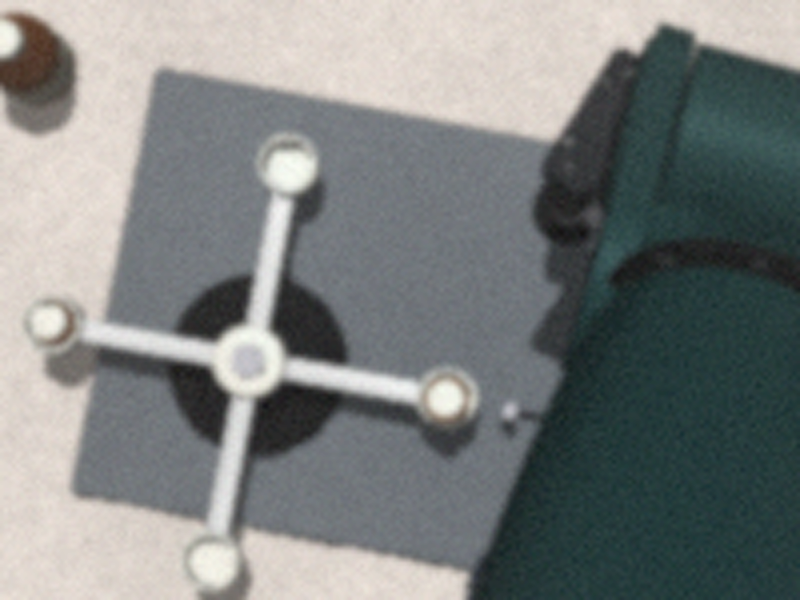

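View pics/scene3c.png

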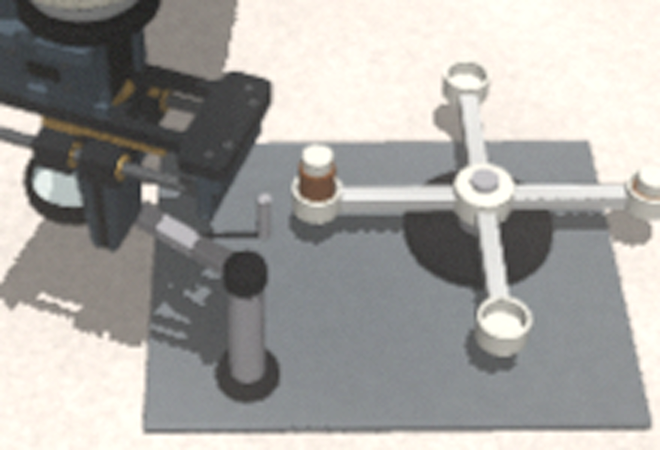

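```bash
python3 - <<'E'
from ang import *
ims=pickle.load(open("ims3.pkl","rb"))
f=lambda x,y:((np.array([x,y])+.5)/4-.5+[200,160])
for n,uv,z,off in(("B",f(287.5,164),62,90),("J",f(51,322.5),72,180),("V",f(446,398),94,0),("Vw",f(447,399),62,0),("A",f(213.5,563),62,270),("pin",f(510,410.5),50,0)):
    a,r=dir_(pos(ims["top"],"top",uv,z));print(n,(a-off)%360,r)
A=pos(ims["top"],"top",f(287.5,164),62);B=pos(ims["top"],"top",f(213.5,563),62);C=(A+B)/2;pn=pos(ims["top"],"top",f(510,410.5),50);d=B-A;print("axis",C,H,"arm",np.degrees(np.arctan2(d[1],d[0]))-270+180,"pin about C",np.degrees(np.arctan2(*(pn-C)[1::-1]))%360)
o=get_obs();print(o["finger_gap"],o["ee_pos"])
im=corr(ims["scene"],"scene");print(((proj(im,[o["ee_pos"]-[0,0,19],o["ee_pos"]])-[230,170]+.5)*3-.5))
E
```

```text
B 259.81195709510206 119.77649685870782
J 259.44457212282214 118.23553730606288
V 259.50063986524646 120.29738093311579
Vw 259.43169883890727 119.73375782681444
A 260.71814395681974 121.19197605343898
pin 259.6133895884765 157.6519898150356
axis [497.05695307 133.00291628  62.        ] [497.91558525 133.82230447] arm 80.26771210938637 pin about C 259.86819303542006
0.004488859283713766 [ 573.85600924 -131.55806053  169.76165941]
[[117.50375684 233.1852731 ]
 [115.04473837 212.19665641]]
```

```bash
python3 - <<'E'
from look import *
P,q=frame(PV,238,75,23,125,1);print("hit",move_l(P,q,rate=80,max_force=5))
for a in (220,203,186,170,156):
    P,q=frame(PV,a,75,23,125,1);h=move_l(P,q,rate=45,max_force=10);o=get_obs();print(a,h,np.round(o["contact_force"],1),round(o["t"],1))
    if h:break
look(4)
E
```

```text
hit False
220 False [ 0.1 -0.6 -0.5] 15.2
203 False [-0.8  0.7 -1.2] 15.9
186 False [-0.8 -0.3 -0.3] 16.5
170 False [ 0.7 -0.4  0.1] 17.2
156 False [ 0.3 -0.1  0.5] 17.7
```

View pics/scene4c.png

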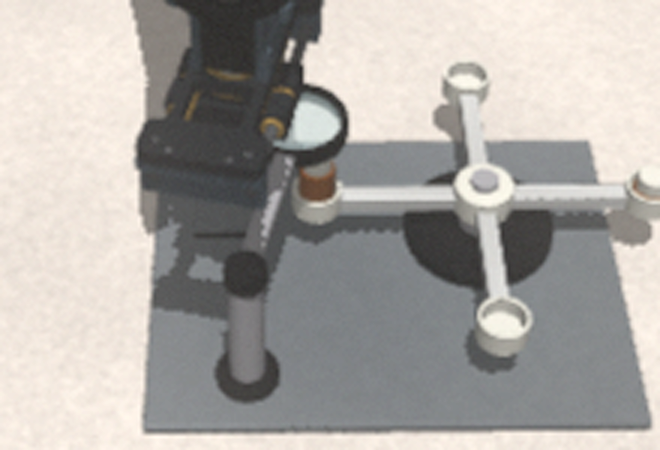

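Working. Now the slow push onto the stop.

```bash
python3 - <<'E'
from look import *
P,q=frame(PV,141,75,23,125,1);h=move_l(P,q,rate=10,max_force=7);o=get_obs()
d=o["ee_pos"][:2]-PV;print(h,np.round(o["contact_force"],1),o["t"],"alpha",np.degrees(np.arctan2(d[1],d[0]))%360-np.degrees(np.arctan2(23,75)),"stop exp 148.5")
look(5)
E
```

```text
True [ 0.7 -2.9  2.1] 18.9417 alpha 148.95184943883575 stop exp 148.5
```

View pics/scene5c.png

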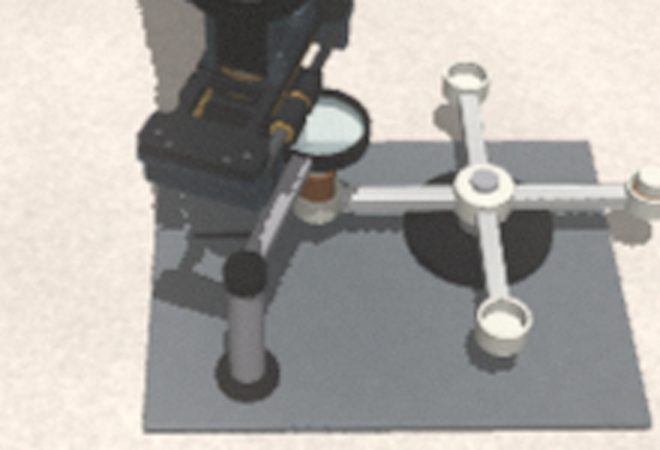

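```bash
python3 - <<'E'
from look import *
def al(o):
    d=o["ee_pos"][:2]-PV;return np.degrees(np.arctan2(d[1],d[0]))%360-np.degrees(np.arctan2(23,75))
o=get_obs();print(al(o),o["contact_force"])
P,q=frame(PV,143,75,23,125,1);h=move_l(P,q,rate=6,max_force=9);o=get_obs()
print(h,np.round(o["contact_force"],1),o["t"],al(o))
wait(.3);o=get_obs();print(np.round(o["contact_force"],1),al(o))
# retreat
P,q=frame(PV,165,75,28,125,1);move_l(P,q,rate=60);P[2]=230;move_l(P,rate=150)
move_pose([450,-300,260],q)
look(6);print(get_obs()["t"])
E
```

```text
148.93851954034432 [-0.631275   -1.86221006  1.29938756]
True [-0.1 -1.3  0.3] 19.4917 148.80448576097507
[-0.1 -0.8 -0.2] 148.7772857831996
22.3083
```

View pics/scene6c.png

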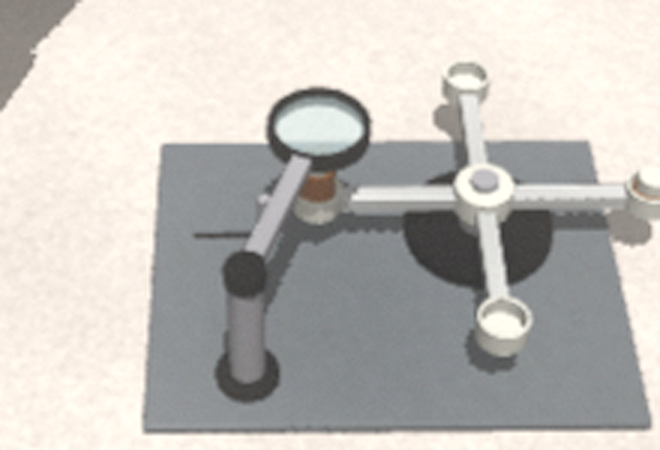

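View pics/top6c.png

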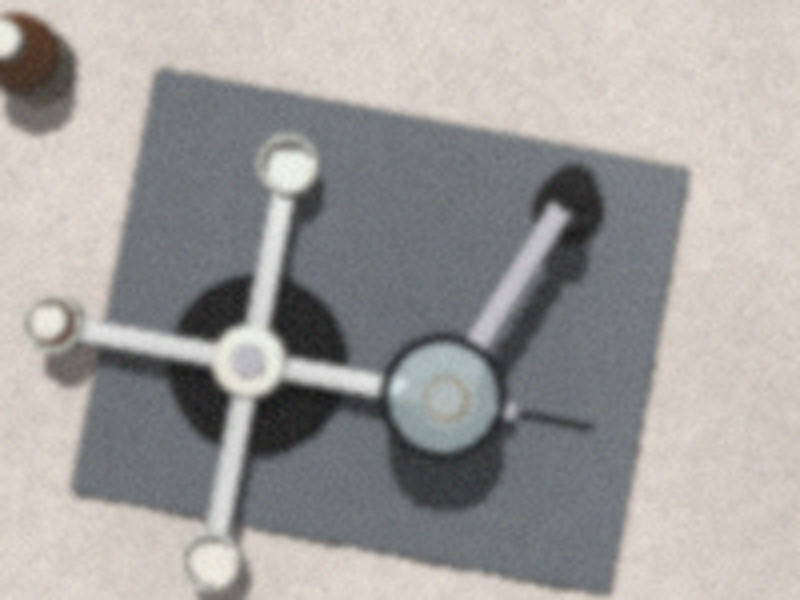

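```bash
python3 - <<'E'
from ang import *
ims=pickle.load(open("ims6.pkl","rb"))
f=lambda x,y:((np.array([x,y])+.5)/4-.5+[200,160]);g=lambda x,y:((np.array([x,y])+.5)/3-.5+[230,170])
u=lambda a:np.array([np.cos(np.radians(a)),np.sin(np.radians(a))])
for n,c,uv in(("top","top",f(444,395)),("sc","scene",g(319,129.5))):
    L=pos(ims[c],c,uv,119);d=L[:2]-PV;print(n,L,np.hypot(*d),"alpha",np.degrees(np.arctan2(d[1],d[0]))%360)
print("station",H+120*u(259.6))
for n,uv,z,off in(("B",f(287.5,164),62,90),("J",f(51,322.5),72,180),("A",f(213.5,563),62,270)):
    a,r=dir_(pos(ims["top"],"top",uv,z));print(n,(a-off)%360,r)
for s in(148,149,150,151):
    print(s,[((proj(corr(ims[c],c),[*(PV+139*u(s)),119])[0]-o+.5)*k-.5).round(1).tolist() for c,o,k in(("top",[200,160],4),("scene",[230,170],3))])
E
```

```text
top [477.2579204  15.7662927 119.       ] 137.68476467408695 alpha 148.19678221266508
sc [474.37620955  16.63491678 119.        ] 140.59375857946222 alpha 148.514842609039
station [476.25328782  15.79372797]
B 259.81195709510206 119.77649685870782
J 259.44457212282214 118.23553730606288
A 260.71814395681974 121.19197605343898
148 [[442.1, 396.5], [319.9, 131.5]]
149 [[445.7, 398.8], [316.6, 130.6]]
150 [[449.3, 401.0], [313.3, 129.7]]
151 [[453.1, 403.1], [309.9, 128.9]]
```

```bash
python3 - <<'E'
import pickle,numpy as np,cv2
a=pickle.load(open("ims0.pkl","rb"));b=pickle.load(open("ims6.pkl","rb"))
for c,boxes in(("top",dict(rack=(125,215,60,110),reagent=(188,155,35,40),dish=(465,215,50,50),beaker=(435,275,45,40))),("scene",dict(rack=(460,160,65,95),reagent=(468,268,40,50),dish=(100,278,60,45),beaker=(150,210,42,50)))):
    for n,(x,y,w,h) in boxes.items():
        f=lambda i:cv2.cvtColor(i[c]["color"][y:y+h,x:x+w],6).astype(np.float32)
        print(c,n,np.round(cv2.phaseCorrelate(f(a),f(b),cv2.createHanningWindow((w,h),5)),2),np.abs(f(a)-f(b)).mean())
cv2.imwrite("pics/top6.png",b["top"]["color"])
E
```

```text
Traceback (most recent call last):
ValueError: setting an array element with a sequence. The requested array has an inhomogeneous shape after 1 dimensions. The detected shape was (2,) + inhomogeneous part.
```

```bash
python3 - <<'E'
import pickle,numpy as np,cv2
a=pickle.load(open("ims0.pkl","rb"));b=pickle.load(open("ims6.pkl","rb"))
for c,boxes in(("top",dict(rack=(125,215,60,110),reagent=(188,155,35,40),dish=(465,215,50,50))),("scene",dict(rack=(460,160,65,95),reagent=(468,268,40,50),dish=(100,278,60,45)))):
    for n,(x,y,w,h) in boxes.items():
        f=lambda i:cv2.cvtColor(i[c]["color"][y:y+h,x:x+w],6).astype(np.float32)
        print(c,n,cv2.phaseCorrelate(f(a),f(b),cv2.createHanningWindow((w,h),5)),np.abs(f(a)-f(b)).mean())
cv2.imwrite("pics/top6.png",b["top"]["color"])
E
```

```text
top rack ((0.04777879327098944, -0.09719879227554173), 0.9738851965798272) 17.693333
top reagent ((-0.056844771407721595, -0.1289112730070272), 1.0319239318370819) 16.035715
top dish ((17.189950596227973, -1.079719396894685), 0.08223197240829468) 54.5044
scene rack ((0.0047385273866140665, 0.04784276836909385), 0.9806206791351239) 7.3451014
scene reagent ((0.06867167669632224, 0.0790856688342636), 0.9867634804248809) 6.461
scene dish ((0.03915087876443124, 0.45513921762228193), 0.9707333706043385) 7.5644445
```

View pics/top6.png

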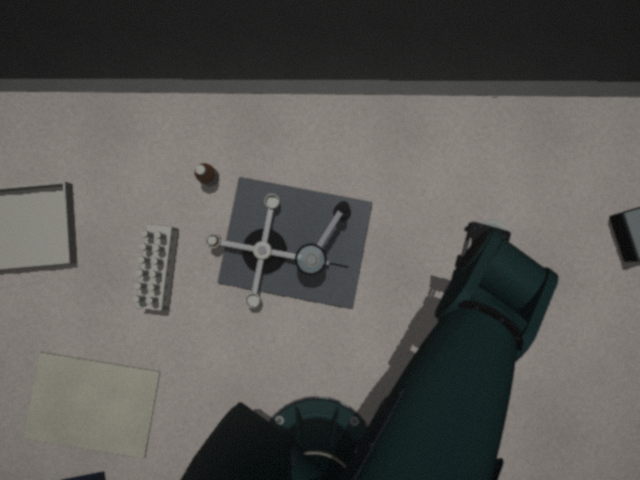

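```bash
python3 -c "
from station import *
o=get_obs();print(o['t'],o['contact_force']);sign_off()"
```

```text
22.3083 [-0.08409572  0.22683812 -1.16113899]
the job is handed in; nothing more can be done
```

The vial now stands at the index pin and the magnifier is against its stop with the lens over it. I handed the job in at 22.3 s with the hand clear.

- **Carousel:** I pushed one empty arm with the closed fingers, about 136° counter-clockwise, finishing slowly. The last direct measurements put the vial's direction at about 259.4–260.3°, against 259.6° for the pin, so it should be within about 1 mm. One well reading was high, at 260.7°.
- **Magnifier:** I pushed its arm until it met a hard stop, which tripped the 7 N limit. A second push tripped at 9 N and moved it only about 0.15° more. The lens then measured at about 148.2–148.5° around its pivot, against 148.5° expected at the stop. It lies within about 2 mm of the viewing place, and from above the vial shows through it.
- **Other objects:** The rack and reagent bottle had not moved in either view, and the dish only shows from the side camera, where its apparent shift was under half a pixel. The beaker was not compared, because the arm hid it from above and I skipped it in the side view. The hand stayed well above it throughout.

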